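# Open the paddle-latched damp cupboard

### The arm

A 6-joint arm with a two-finger parallel gripper is mounted at the origin on a cart in front of the work surface, level with it; the furniture and walls round the work are solid. World frame = base frame: x ahead of the robot, y to its left, z up, the work surface at z = 0. Lengths are in m, angles in rad, forces in N, time in s.
With the tool pointing down it reaches from about 0.35 to 0.975 m from the base axis. Payload 4.9 kg.
Tool frame: the origin (TCP) lies on the centre line of the jaws, within the pads' length; the fingertips stand 8 mm ahead of it and the grasp point (between the pads) lies 11 mm behind it; z points along the fingers, y is the line along which they close (so a half turn about z gives the same grasp; the last joint's range is limited). The gripper opens to 85 mm and grips with 20 to 120 N. Pads are 22 mm wide; open, the fingers measure 114 mm over their backs; the gripper's body (76 mm by 85 mm) begins 54 mm behind the grasp point. The pads swing forward as they close: fully open they stand 13 mm farther back than shut.
Start: joints at [-1.38, 0.053, 1.613, -0, 1.476, -0.119], TCP at [0.191, -0.595, 0.239] pointing down, gripper open.
Joint ranges: [-3.01, 3.01], [-1.01, 2.22], [0.06, 2.58], [-1.02, 4.17], [0.09, 2.62], [-3.14, 3.14]. Speed limits (rad/s): [2.57, 2.57, 3.14, 3.14, 3.14, 3.14].

### API

Orientations are given as a rotation vector (axis times angle).
In Python, from station import ctrl gives the robot as it stands.
- The arm moves only by the shell command python3 -m jog 'ROWS' [FORCE]. ROWS is rows parted by semicolons, their numbers by spaces, 1 to 20 of them, each of 7 numbers: the finger opening in m, then dx, dy, dz in m, then a rotation vector rx, ry, rz in rad; each row is the pose to reach, as a shift and turn from the pose commanded when the command began, along the tool's axes at that moment; what a row does not reach only later rows make up. A row lasts 1/12 s, in which the tool goes at most 0.0417 m and 0.125 rad, less where a joint would pass 70% of its speed; a pose out of reach is approached as far as the arm can. The fingers move at their own pace and stop on an object; FORCE is the grip in N (left out, the last holds). Time passes only in rows, so rows that do not move let the fingers close. It prints the time, the measured TCP pose, the force, the opening and the grip force at its end.
- ctrl.get_obs(): the state, without advancing time (a new reading comes with each control period).
- ctrl.get_image(name): name is "side" or "top"; returns the picture (384x512x3 uint8, red, green, blue); there is no depth.
- ctrl.camera_params(name): a dict with "fx", "fy", "cx", "cy" (pixels), "k1" (the pictures are not rectified: a ray, as slopes to the right and down, at radius r is drawn at 1 + k1 r^2 times it, then the intrinsics apply), "T" (4x4, takes a point from camera to world coordinates). Camera axes: x right, y down, z forward; pixel columns grow to the right and rows downward; lengths in m; the calibration is good to about 2 mm. A picture is of the moment at which its call begins. camera_params takes no time and is no camera call.
- ctrl.finish_job(): hands the job in; it is judged then, once.
Trained networks look in the newest picture that a camera, given by its name, has taken for a name from the list of things; names that differ only in an ending like _2 or _b are one class to them, and where a whole thing is asked for, a point or a joint stands for the part that bears it (a point fixed in the world has none). Each returns a list of dicts, best first, with "p" (0 to 1); they miss things now and then, are a little off and sometimes report something else, mostly with a low value. They report only what shows in the picture. A call takes as long as a camera call.
- ctrl.find_in(camera, thing): "extent" ([left, top, right, bottom] in pixels, round what is visible of it).
- ctrl.cut_out(camera, thing): "mask" (384x512 bool, what is visible of it) and "extent" ([left, top, right, bottom] in pixels, round what is visible of it).
- ctrl.tip_of(camera, thing): "xy" ([column, row] in pixels: a listed point, or the origin of a listed thing).
The state is a dict: "t": time; "q": joint angles; "dq": joint speeds; "effort": joint torques, N m; "tool_pos": TCP position; "tool_rot": TCP orientation; "contact_force": force on the tool from outside, world axes, zero at the start; "wrist_torque": the same for the moment, N m; "opening": finger opening in m; "grip_force": force on a finger pad.
Only numpy, scipy, OpenCV 4.12 (cv2) and the standard library are available. Lean on these libraries where they do the work, as an engineer would, in place of code of your own. Each camera call takes 0.05 s, during which the arm holds its last target. There are 200 camera calls.

### The job

Open the little green damp cupboard so that the casts inside can be reached: lift its black paddle handle until you feel it come softly against its stop (the hidden pawl is then out of its keeper, at a height that differs each time), neither forcing it on past that point nor pulling at the door before it, and with the paddle held up swing the door wide open, to nearly a right angle. Then let go so that the paddle springs back down, and leave the door open and everything else on the table and in the cupboard where it stands.

Things in the scene. Friction and masses are not known exactly. Their poses are not given: they have to be found in the camera images.
- cupboard: Small green sheet-steel cupboard fixed on the table, 110 deep (x) x 200 wide (y) x 200 high (z) mm. Origin: centre of its underside. x points to its back, y to its hinge side (left as the robot sees it), z up; the door is on its -x face. Seen from above it may be turned by up to 0.3 rad.
- door (a joint): Door angle, rad: 0 shut, grows as it swings out towards the robot (clockwise seen from above), stop at 1.75. Hinge friction of about 0.12 N m keeps it where it is left. The door is 4 mm thick, 194 mm wide, from 16 to 198 mm above the table. While latched it gives only 2 mm; it must turn 0.18 rad before the lowered paddle's pawl no longer meets the keeper.
- door_hinge (a point): Point on the vertical hinge axis of the door, 178 mm above the table. The point turns with the door: its x points square through the door into the cupboard, y from the free edge to the hinge, z up.
- door_edge (a point): Free vertical edge of the door, 194 mm from the hinge axis, 178 mm above the table.
- paddle (a joint): Paddle angle, rad: 0 at rest (sloping 30 degrees down from its pivot, away from the door), grows as its free end is lifted; end at 1.15. It draws the pawl down 22 mm per rad. A spring returns it: about 2 N at the free end, rising to 4 N. The pawl leaves its keeper at 0.06 to 0.85 rad (differs each time) and 0.06 rad later meets a sprung buffer, the soft stop.
- paddle_pivot (a point): Middle of the paddle's horizontal pivot, parallel to the door's face, 18 mm in front of the door's mid-plane, 130 mm from the hinge axis, 178 mm above the table.
- paddle_grip (a point): Middle of the thick lip at the paddle's free end, 80 mm from the pivot. The lip is 36 mm long along the pivot axis (its end faces can be pinched from above, free air at both sides and below) and 14 x 14 mm thick; the plate from lip to pivot is 34 mm wide, 5 mm thick. At rest it is 87 mm in front of the door and 138 mm above the table. Pinched, it can turn between the fingers.
- pawl: Steel pawl behind the door, origin at its centre; goes down as the paddle is lifted. At the soft stop the force at the paddle's lip, till then steady within 1 N (spring plus up to 3 N of drag in a pinch), rises 0.6 to 0.8 N per mm. It may bear on keeper or stop with at most 24 N: 6 N of rise at the lip, 8 mm past first touch; 2 N of rise is enough. The stop acts only with the door nearly shut.
- damp_bear: Brown damp clay bear, 62x66x87 mm, standing in the cupboard; origin under its middle.
- damp_bird: Pale clay bird, 75x68x98 mm, standing in the cupboard; origin under its middle.
- tape_roll: Roll of masking tape, 110x104x24 mm, lying on the table; origin under its middle.
- mould_a1: Plaster mould half, 105x88x47 mm, on the table; origin under its middle.

How it is judged:
By the outcome, as a careful person would: the job done as asked, in the order asked, and still so for the second after the job is handed in, with the robot touching nothing.
It also fails if it takes over 64 s, if anything falls off the work surface, if the arm or the gripper's body presses on something with over 40 N, if the wrist force passes 120 N, or if a joint passes its speed limit or range.

## Working session

There is one attempt and no reset: what is moved stays moved. The work goes in short steps, Python scripts to look and compute and a shell command to move; the robot and the scene stay as the last step left them, time stands still between calls to the robot, and variables do not carry over. Pictures are saved under pics/ and viewed, at most 10 in all, crops included, and the job is handed in when it is done.

```bash
mkdir -p pics; ls
python3 - <<'E'
from station import ctrl
import cv2,numpy as np
np.set_printoptions(precision=4,suppress=True)
o=ctrl.get_obs()
for k in o: print(k,o[k])
for c in("side","top"):
    cv2.imwrite(f"pics/{c}0.png",ctrl.get_image(c)[:,:,::-1]); print(c,ctrl.camera_params(c))
    for t in("door_hinge","door_edge","paddle_pivot","paddle_grip","cupboard","tape_roll","mould_a1"):
        print(t,[(np.round(d["xy"],1),round(d["p"],2)) for d in ctrl.tip_of(c,t)[:2]])
    for t in ("paddle","cupboard"): print(t,[(np.round(d["extent"],1),round(d["p"],2)) for d in ctrl.find_in(c,t)[:2]])
E
```

```text
pics
t 0.0
q [-1.38    0.0534  1.6143 -0.      1.476  -0.119 ]
dq [ 0.0005  0.002  -0.0013  0.0004 -0.0003  0.0016]
effort [ -0.0017 -39.368  -37.0178  -0.0002   0.0072   0.    ]
tool_pos [ 0.1904 -0.5946  0.2381]
tool_rot [-3.1019 -0.4843  0.0001]
contact_force [ 0.698   0.0841 -0.2843]
wrist_torque [-0.0277 -0.0405 -0.0285]
grip_force 0.0
opening 0.0852723855722186
side {'fx': 430.3357815065999, 'fy': 430.3357815065999, 'cx': 252.24718420791945, 'cy': 194.93617409247761, 'k1': 0.000990023624797695, 'T': array([[ 0.971 , -0.1508,  0.1857,  0.4074],
       [-0.2388, -0.5657,  0.7892, -0.7235],
       [-0.014 , -0.8107, -0.5853,  0.7001],
       [ 0.    ,  0.    ,  0.    ,  1.    ]])}
door_hinge [(array([250.6, 145.9]), 0.74), (array([257.4, 191.1]), 0.59)]
door_edge [(array([258.5, 190. ]), 0.68)]
paddle_pivot [(array([246.5, 177.1]), 0.58)]
paddle_grip [(array([217.5, 194.4]), 0.94)]
cupboard [(array([277.3, 229.3]), 0.69), (array([217.4, 192.2]), 0.35)]
tape_roll [(array([210.7, 326.8]), 0.85)]
mould_a1 [(array([243.2, 173.6]), 0.81)]
paddle [(array([211.1, 172.2, 250.5, 198.7]), 0.92)]
cupboard [(array([212.2, 135.3, 312.5, 253.3]), 0.73), (array([216. , 142.5, 265.5, 242.4]), 0.33)]
top {'fx': 386.06590757492455, 'fy': 386.06590757492455, 'cx': 254.6436290316292, 'cy': 189.92889968870142, 'k1': -0.124959908177493, 'T': array([[ 0.3275, -0.8494,  0.4139,  0.1338],
       [-0.9448, -0.2968,  0.1386, -0.072 ],
       [ 0.0051, -0.4364, -0.8997,  1.0815],
       [ 0.    ,  0.    ,  0.    ,  1.    ]])}
door_hinge [(array([224.2, 156.2]), 0.73)]
door_edge [(array([291.1, 185.3]), 0.66)]
paddle_pivot [(array([263.3, 184.2]), 0.69)]
paddle_grip []
cupboard []
tape_roll [(array([328.3, 272. ]), 0.79)]
mould_a1 [(array([185.5, 169.8]), 0.59)]
paddle [(array([248.3, 175. , 272.1, 215.8]), 0.66)]
cupboard [(array([221.5, 125.3, 310.1, 216.5]), 0.97)]
```

```bash
cat > h.py <<'E'
import numpy as np
from station import ctrl
from scipy.optimize import least_squares
from scipy.spatial.transform import Rotation as R
np.set_printoptions(precision=4,suppress=True)
def proj(c,P):
    k=ctrl.camera_params(c); T=np.array(k["T"]); p=(np.atleast_2d(P)-T[:3,3])@T[:3,:3]
    s=p[:,:2]/p[:,2:]; s=s*(1+k["k1"]*(s**2).sum(1,keepdims=True))
    return s*[k["fx"],k["fy"]]+[k["cx"],k["cy"]]
def atz(c,uv,z):
    k=ctrl.camera_params(c)
    return least_squares(lambda a:(proj(c,[a[0],a[1],z])[0]-uv),[0.55,0.]).x
# model: hinge H(x,y), yaw w: cupboard x=(cos w,sin w), y=(-sin w,cos w), door angle a, paddle b
def model(hx,hy,w,a=0,b=0):
    ww=w-a   # clockwise opening
    ex=np.array([np.cos(ww),np.sin(ww),0]);ey=np.array([-np.sin(ww),np.cos(ww),0]);ez=np.array([0,0,1.])
    H=np.array([hx,hy,.178]);s=b-np.pi/6
    piv=H-.130*ey-.018*ex
    return dict(door_hinge=H,door_edge=H-.194*ey,paddle_pivot=piv,paddle_grip=piv-.08*np.cos(s)*ex+.08*np.sin(s)*ez,ex=ex,ey=ey)
E
python3 - <<'E'
from h import *
import cv2
obs=[("side","door_hinge",(250.6,145.9)),("side","door_edge",(258.5,190)),("side","paddle_pivot",(246.5,177.1)),("side","paddle_grip",(217.5,194.4)),
("top","door_hinge",(224.2,156.2)),("top","door_edge",(291.1,185.3)),("top","paddle_pivot",(263.3,184.2))]
f=lambda p:np.concatenate([proj(c,model(*p)[t])[0]-uv for c,t,uv in obs])
r=least_squares(f,[.5,.1,0],loss="soft_l1"); print(r.x); print(f(r.x).reshape(-1,2))
m=model(*r.x); print(m)
print("tape",atz("side",(210.7,326.8),.0),atz("top",(328.3,272),.0),"mould",atz("top",(185.5,169.8),0))
a=cv2.imread("pics/side0.png");b=cv2.imread("pics/top0.png")
for im,c in((a,"side"),(b,"top")):
    for t in ("door_hinge","door_edge","paddle_pivot","paddle_grip"):
        u=proj(c,m[t])[0]; cv2.circle(im,tuple(int(round(v)) for v in u),1,(0,0,255),-1)
A=cv2.resize(a[110:350,130:400],None,fx=1.45,fy=2*.725,interpolation=2);B=cv2.resize(b[80:320,130:400],None,fx=1.45,fy=1.45,interpolation=2)
cv2.imwrite("pics/both.png",np.hstack([A,B]))
E
```

```text
[ 0.6165  0.1777 -0.1455]
[[-0.3782  0.8658]
 [ 0.2375  2.3823]
 [ 1.0021 -0.9058]
 [-0.3127 -1.3621]
 [ 0.0835  0.6821]
 [-2.1891  1.211 ]
 [ 0.6878 -2.3608]]
{'door_hinge': array([0.6165, 0.1777, 0.178 ]), 'door_edge': array([ 0.5883, -0.0142,  0.178 ]), 'paddle_pivot': array([0.5798, 0.0517, 0.178 ]), 'paddle_grip': array([0.5113, 0.0617, 0.138 ]), 'ex': array([ 0.9894, -0.145 ,  0.    ]), 'ey': array([0.145 , 0.9894, 0.    ])}
tape [ 0.4459 -0.1861] [ 0.4547 -0.189 ] mould [0.6259 0.3273]
```

View pics/both.png

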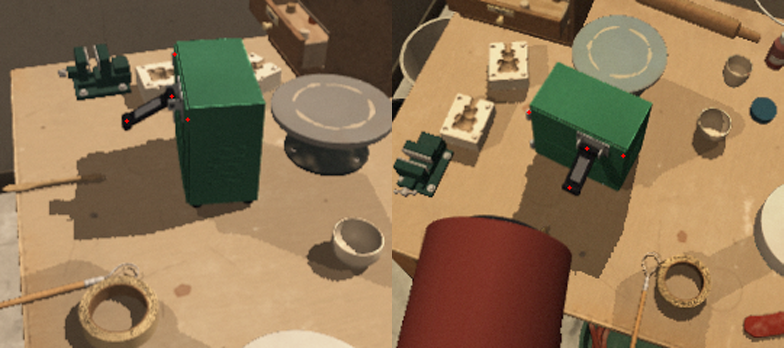

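View pics/top0.png

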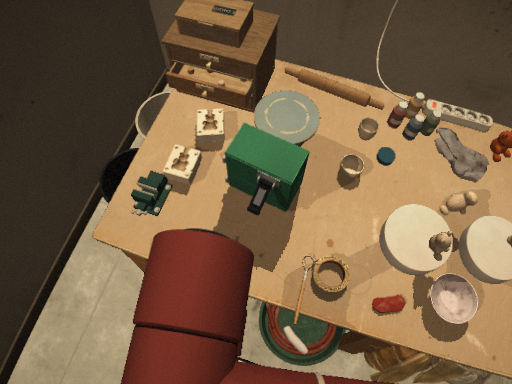

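The side crop shows the paddle pointing left from the cupboard, with its lip at about (217,194). The top view shows the lip at about (256,208), and the vise and the moulds on the hinge side at about (150–210, 120–215). The fitted dots sit on the paddle in both pictures.

```bash
cat >> h.py <<'E'
def delta(target,yawx):
    "shift and rz in tool axes from measured pose to target TCP pos, tool down with x at yawx"
    o=ctrl.get_obs(); Rt=R.from_rotvec(o["tool_rot"])
    Rn=R.from_matrix(np.array([[np.cos(yawx),np.sin(yawx),0],[np.sin(yawx),-np.cos(yawx),0],[0,0,-1]]).T)
    return Rt.inv().apply(np.array(target)-o["tool_pos"]),(Rt.inv()*Rn).as_rotvec()
E
python3 - <<'E'
from h import *
m=model(.6165,.1777,-.1455); g=m["paddle_grip"]
print(delta([g[0],g[1],.235],-.1455+np.pi))
print("vise",atz("top",(152,190),.05),atz("top",(150,172),.08))
E
```

```text
(array([ 0.5058, -0.5279,  0.0043]), array([-0.    , -0.    , -2.6863]))
vise [0.5068 0.3767] [0.5478 0.3955]
```

```bash
r="0.085 0.506 -0.528 0.003 0 0 -2.686"; python3 -m jog '0.085 0.506 -0.528 0.003 0 0 -2.686;0.085 0.506 -0.528 0.003 0 0 -2.686;0.085 0.506 -0.528 0.003 0 0 -2.686;0.085 0.506 -0.528 0.003 0 0 -2.686;0.085 0.506 -0.528 0.003 0 0 -2.686;0.085 0.506 -0.528 0.003 0 0 -2.686;0.085 0.506 -0.528 0.003 0 0 -2.686;0.085 0.506 -0.528 0.003 0 0 -2.686;0.085 0.506 -0.528 0.003 0 0 -2.686;0.085 0.506 -0.528 0.003 0 0 -2.686;0.085 0.506 -0.528 0.003 0 0 -2.686;0.085 0.506 -0.528 0.003 0 0 -2.686;0.085 0.506 -0.528 0.003 0 0 -2.686;0.085 0.506 -0.528 0.003 0 0 -2.686;0.085 0.506 -0.528 0.003 0 0 -2.686;0.085 0.506 -0.528 0.003 0 0 -2.686;0.085 0.506 -0.528 0.003 0 0 -2.686;0.085 0.506 -0.528 0.003 0 0 -2.686;0.085 0.506 -0.528 0.003 0 0 -2.686;0.085 0.506 -0.528 0.003 0 0 -2.686' 20
python3 - <<'E'
from h import *
o=ctrl.get_obs();print(o["q"],o["tool_pos"],o["tool_rot"])
m=model(.6165,.1777,-.1455); g=m["paddle_grip"]
print(delta([g[0],g[1],.235],-.1455+np.pi))
E
```

```text
t: 2.67
tool_pos: [0.5118, 0.0636, 0.2362]
tool_rot: [-0.504, -3.101, 0.0]
contact_force: [0.2, 0.1, 0.0]
opening: 0.0848
grip_force: 0.0
[-0.0208 -0.2104  1.8665 -0.      1.4859 -1.2692] [0.5118 0.0636 0.2362] [-0.5041 -3.1005  0.0001]
(array([-0.0001, -0.0019,  0.0012]), array([-0.0001, -0.0003, -0.1768]))
```

```bash
python3 -m jog '0.085 0 -0.001 0 0 0 -0.12;0.085 0 -0.001 0 0 0 -0.177;0.085 0 -0.001 0 0 0 -0.177'
python3 - <<'E'
from h import *
import cv2
names=("door_hinge","door_edge","paddle_pivot","paddle_grip")
ob=[("side","door_hinge",(250.6,145.9)),("side","door_edge",(258.5,190)),("side","paddle_pivot",(246.5,177.1)),("side","paddle_grip",(217.5,194.4)),
("top","door_hinge",(224.2,156.2)),("top","door_edge",(291.1,185.3)),("top","paddle_pivot",(263.3,184.2))]
ims=[]
for c in("side","top"):
    im=ctrl.get_image(c)[:,:,::-1].copy()
    for t in names:
        d=ctrl.tip_of(c,t)
        if d: print(c,t,d[0]["xy"],round(d[0]["p"],2),proj(c,model(.6165,.1777,-.1455)[t])[0]); 
        if d and d[0]["p"]>.5: ob.append((c,t,d[0]["xy"]))
    g=model(.6165,.1777,-.1455)["paddle_grip"]; u=proj(c,g)[0].astype(int)
    ims.append(cv2.resize(im[u[1]-70:u[1]+60,u[0]-60:u[0]+70],(400,400),interpolation=2))
f=lambda p:np.concatenate([proj(c,model(*p)[t])[0]-uv for c,t,uv in ob])
r=least_squares(f,[.6,.17,-.1],loss="soft_l1"); print(r.x,model(*r.x)["paddle_grip"])
cv2.imwrite("pics/hov.png",np.hstack(ims))
E
```

```text
t: 2.92
tool_pos: [0.5112, 0.0611, 0.2363]
tool_rot: [0.241, 3.132, -0.0]
contact_force: [0.2, 0.3, 0.3]
opening: 0.085
grip_force: 0.0
side door_hinge [250.5, 144.9] 0.75 [250.2305 146.7667]
side door_edge [256.8, 192.7] 0.64 [258.7502 192.3834]
side paddle_pivot [248.4, 176.0] 0.91 [247.5132 176.1953]
side paddle_grip [216.9, 193.0] 0.78 [217.1981 193.0395]
top door_edge [291.5, 185.1] 0.92 [288.9174 186.5043]
top paddle_pivot [265.1, 184.1] 0.77 [263.9944 181.8332]
top paddle_grip [253.3, 210.8] 0.66 [251.7915 209.3163]
[ 0.616   0.1762 -0.1444] [0.5109 0.0601 0.138 ]
```

View pics/hov.png

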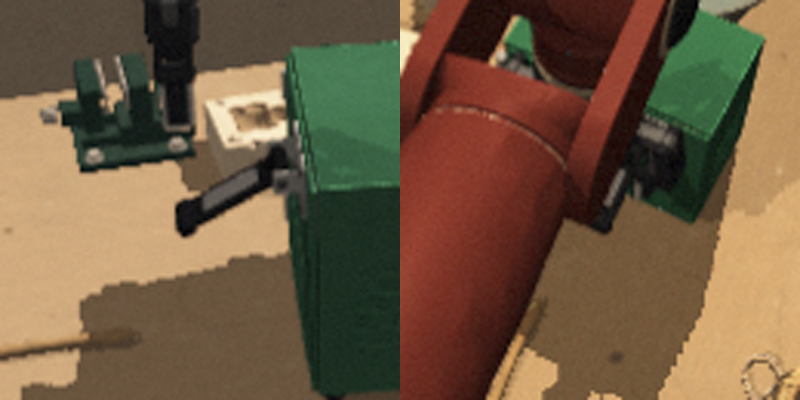

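```bash
python3 -m jog '0.085 0 -0.001 0.03 0 0 0;0.085 0 -0.001 0.06 0 0 0;0.085 0 -0.001 0.09 0 0 0;0.085 0 -0.001 0.113 0 0 0;0.085 0 -0.001 0.113 0 0 0;0.085 0 -0.001 0.113 0 0 0'
python3 -m jog '0.06 0 0 0 0 0 0;0.06 0 0 0 0 0 0;0.06 0 0 0 0 0 0;0.06 0 0 0 0 0 0;0.06 0 0 0 0 0 0;0.044 0 0 0 0 0 0;0.044 0 0 0 0 0 0;0.044 0 0 0 0 0 0;0.044 0 0 0 0 0 0' 25
python3 - <<'E'
from h import *
import cv2
im=ctrl.get_image("side")[:,:,::-1]
cv2.imwrite("pics/pre.png",cv2.resize(im[120:260,160:300],(560,560),interpolation=2))
E
```

```text
t: 3.92
tool_pos: [0.51, 0.06, 0.1222]
tool_rot: [-0.243, -3.129, 0.0]
contact_force: [-0.5, -0.7, 0.4]
opening: 0.0849
grip_force: 0.0
t: 4.67
tool_pos: [0.5109, 0.06, 0.1233]
tool_rot: [-0.243, -3.132, -0.0]
contact_force: [0.6, -0.3, -0.2]
opening: 0.0442
grip_force: 0.0
```

View pics/pre.png

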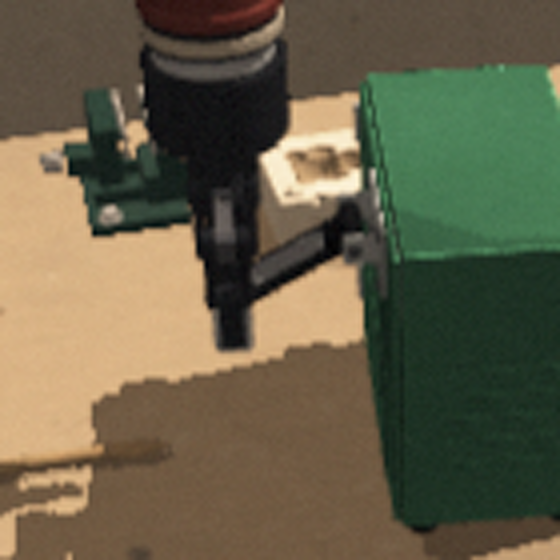

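The picture shows the near finger straddling the lip, at about (232,300) in the crop, with its tip just below the lip. I'll close now.

```bash
python3 -m jog '0.044 0 0 -0.003 0 0 0;0.044 0 0 -0.003 0 0 0;0.04 0 0 -0.003 0 0 0;0.038 0 0 -0.003 0 0 0;0.036 0 0 -0.003 0 0 0;0.03 0 0 -0.003 0 0 0;0.03 0 0 -0.003 0 0 0;0.03 0 0 -0.003 0 0 0' 25
python3 -c "
from h import *
for i in range(3):
  o=ctrl.get_obs();print(o['contact_force'],o['wrist_torque'],o['tool_pos'],o['tool_rot'],o['grip_force'])
for i in(0,.1,.2,.3,.45,.6,.75,.91):
  g=model(0,0,0,0,i)['paddle_grip']-model(0,0,0,0,0)['paddle_grip'];print(i,g)
"
```

```text
t: 5.38
tool_pos: [0.5102, 0.0585, 0.1265]
tool_rot: [-0.243, -3.13, 0.006]
contact_force: [-4.2, -6.6, 3.7]
opening: 0.036
grip_force: 25.9
[-4.1925 -6.5639  3.6988] [-0.9453  0.7384 -0.0532] [0.5102 0.0585 0.1265] [-0.2431 -3.1298  0.0057] 25.88502824306488
[-4.1925 -6.5639  3.6988] [-0.9453  0.7384 -0.0532] [0.5102 0.0585 0.1265] [-0.2431 -3.1298  0.0057] 25.88502824306488
[-4.1925 -6.5639  3.6988] [-0.9453  0.7384 -0.0532] [0.5102 0.0585 0.1265] [-0.2431 -3.1298  0.0057] 25.88502824306488
0 [0. 0. 0.]
0.1 [-0.0036  0.      0.0071]
0.2 [-0.0066  0.      0.0146]
0.3 [-0.0087  0.      0.0223]
0.45 [-0.0105  0.      0.0341]
0.6 [-0.0105  0.      0.0461]
0.75 [-0.0087  0.      0.058 ]
0.91 [-0.0048  0.      0.0701]
```

```bash
python3 -m jog '0.03 0.001 -0.0015 0 0 0 0;0.03 0.001 -0.0015 0 0 0 0;0.03 0.001 -0.0015 0 0 0 0'
python3 -m jog '0.03 0 0 -0.001 0 0 0;0.03 0 0 -0.001 0 0 0'
```

```text
t: 5.63
tool_pos: [0.5101, 0.0584, 0.1266]
tool_rot: [0.243, 3.131, -0.001]
contact_force: [-0.5, -1.8, 2.6]
opening: 0.0356
grip_force: 25.8
t: 5.8
tool_pos: [0.5097, 0.0586, 0.1269]
tool_rot: [-0.243, -3.132, 0.0]
contact_force: [1.3, -0.8, -1.7]
opening: 0.0351
grip_force: 25.4
```

```bash
cat > guard.py <<'E'
import sys
from h import *
o=ctrl.get_obs(); f=o["contact_force"]; w=-.1444; ex=np.array([np.cos(w),np.sin(w)])
lim=float(sys.argv[1]); print("  lip x %.4f z %.4f  lift %.2f  fx %.2f fy %.2f"%(o["tool_pos"][:2]@ex,o["tool_pos"][2],-f[2],f[:2]@ex,f[:2]@[-ex[1],ex[0]]))
sys.exit(-f[2]>lim)
E
g(){ python3 guard.py $1 || { echo STOP; exit; }; }
python3 -m jog '0.03 0.0008 0 -0.0014 0 0 0;0.03 0.0015 0 -0.0028 0 0 0;0.03 0.0015 0 -0.0028 0 0 0' >/dev/null; g 9
python3 -m jog '0.03 0.0007 0 -0.0015 0 0 0;0.03 0.0014 0 -0.0029 0 0 0;0.03 0.0014 0 -0.0029 0 0 0' >/dev/null; g 9
python3 -m jog '0.03 0.0007 0 -0.0015 0 0 0;0.03 0.0013 0 -0.0029 0 0 0;0.03 0.0013 0 -0.0029 0 0 0' >/dev/null; g 9
```

```text
lip x 0.4942 z 0.1298  lift 4.14  fx 3.04 fy 0.20
STOPFalse
```

```bash
cat > guard.py <<'E'
import sys
from h import *
o=ctrl.get_obs(); f=o["contact_force"]; w=-.1444; ex=np.array([np.cos(w),np.sin(w)])
s=np.arcsin(np.clip((o["tool_pos"][2]-.1269)/.08-.5,-1,1)); fx=f[:2]@ex
T=fx*np.sin(-s)-f[2]*np.cos(s); N=fx*np.cos(s)+f[2]*np.sin(-s)
print("b %.3f x %.4f z %.4f  tang %.2f pull %.2f fy %.2f tq %s"%(s+np.pi/6,o["tool_pos"][:2]@ex,o["tool_pos"][2],T,N,f[:2]@[-ex[1],ex[0]],o["wrist_torque"]))
sys.exit(int(T>float(sys.argv[1])))
E
g(){ python3 guard.py $1 || { echo STOP; exit; }; }
g 9
python3 -m jog '0.03 0.0007 0 -0.0015 0 0 0;0.03 0.0014 0 -0.0029 0 0 0;0.03 0.0014 0 -0.0029 0 0 0' >/dev/null; g 6.5
python3 -m jog '0.03 0.0007 0 -0.0015 0 0 0;0.03 0.0013 0 -0.0029 0 0 0;0.03 0.0013 0 -0.0029 0 0 0' >/dev/null; g 6.5
```

```text
b 0.041 x 0.4942 z 0.1298  tang 5.08 pull 0.77 fy 0.20 tq [-0.186  -0.1915 -0.0299]
b 0.084 x 0.4926 z 0.1329  tang 4.93 pull -0.30 fy -0.93 tq [-0.0155 -0.0723  0.0086]
b 0.125 x 0.4914 z 0.1359  tang 4.72 pull -0.87 fy 0.77 tq [ 0.0052  0.0118 -0.0277]
```

Steady at about 4.9 N, so the baseline is clear. I'll carry on with a guard at 6.3 N.

```bash
g(){ python3 guard.py $1 || { echo STOP; exit; }; }
python3 -m jog '0.03 0.0006 0 -0.0015 0 0 0;0.03 0.0012 0 -0.003 0 0 0;0.03 0.0012 0 -0.003 0 0 0' >/dev/null; g 6.3
python3 -m jog '0.03 0.0006 0 -0.0015 0 0 0;0.03 0.0011 0 -0.003 0 0 0;0.03 0.0011 0 -0.003 0 0 0' >/dev/null; g 6.3
python3 -m jog '0.03 0.0005 0 -0.0015 0 0 0;0.03 0.001 0 -0.003 0 0 0;0.03 0.001 0 -0.003 0 0 0' >/dev/null; g 6.3
python3 -m jog '0.03 0.0004 0 -0.0015 0 0 0;0.03 0.0008 0 -0.0031 0 0 0;0.03 0.0008 0 -0.0031 0 0 0' >/dev/null; g 6.3
```

```text
b 0.167 x 0.4902 z 0.1389  tang 4.51 pull -1.18 fy 0.63 tq [ 0.0736  0.1766 -0.0365]
b 0.207 x 0.4892 z 0.1420  tang 4.00 pull -0.74 fy 0.21 tq [0.1044 0.2146 0.0153]
b 0.248 x 0.4884 z 0.1452  tang 5.02 pull -1.02 fy -0.03 tq [ 0.0907  0.1514 -0.0414]
b 0.289 x 0.4877 z 0.1483  tang 4.89 pull -1.10 fy 0.24 tq [ 0.113   0.1649 -0.0168]
```

```bash
g(){ python3 guard.py $1 || { echo STOP; exit; }; }
python3 -m jog '0.03 0.0003 0 -0.0015 0 0 0;0.03 0.0008 0 -0.0031 0 0 0;0.03 0.0008 0 -0.0031 0 0 0' >/dev/null; g 6.3
python3 -m jog '0.03 0.0003 0 -0.0015 0 0 0;0.03 0.0007 0 -0.0031 0 0 0;0.03 0.0007 0 -0.0031 0 0 0' >/dev/null; g 6.3
python3 -m jog '0.03 0.0002 0 -0.0015 0 0 0;0.03 0.0005 0 -0.0032 0 0 0;0.03 0.0005 0 -0.0032 0 0 0' >/dev/null; g 6.3
python3 -m jog '0.03 0.0002 0 -0.0015 0 0 0;0.03 0.0004 0 -0.0032 0 0 0;0.03 0.0004 0 -0.0032 0 0 0' >/dev/null; g 6.3
python3 -m jog '0.03 0.0001 0 -0.0015 0 0 0;0.03 0.0002 0 -0.0032 0 0 0;0.03 0.0002 0 -0.0032 0 0 0' >/dev/null; g 6.3
```

```text
b 0.330 x 0.4870 z 0.1515  tang 4.78 pull -0.49 fy -0.29 tq [ 0.0923  0.1098 -0.0107]
b 0.366 x 0.4864 z 0.1544  tang 7.86 pull 1.33 fy 0.33 tq [ 0.0983 -0.1924 -0.0066]
STOP
```

```bash
for i in 1 2; do python3 -m jog '0.03 0 0 0 0 0 0;0.03 0 0 0 0 0 0' >/dev/null; python3 guard.py 9; done; python3 -c "
from h import *
print(ctrl.get_obs()['tool_pos'],ctrl.get_obs()['tool_rot'],ctrl.get_obs()['q'])"
```

```text
b 0.364 x 0.4864 z 0.1542  tang 7.95 pull 2.22 fy 0.41 tq [ 0.0582 -0.2296 -0.0773]
b 0.365 x 0.4864 z 0.1542  tang 7.01 pull 2.55 fy 1.18 tq [ 0.0614 -0.2953 -0.058 ]
[0.5003 0.0601 0.1542] [0.2429 3.1317 0.0001] [-0.0282 -0.1739  1.9747  0.      1.3403 -1.4442]
```

```bash
python3 -m jog '0.03 -0.0003 0 -0.001 0 0 0;0.03 -0.0003 0 -0.001 0 0 0;0.03 -0.0003 0 -0.001 0 0 0' >/dev/null; python3 guard.py 9;  python3 -m jog '0.03 0 0 0 0 0 0' >/dev/null; python3 guard.py 9
```

```text
b 0.373 x 0.4863 z 0.1549  tang 8.09 pull 1.40 fy 0.86 tq [ 0.1918 -0.1771 -0.0675]
b 0.374 x 0.4863 z 0.1550  tang 8.49 pull 1.25 fy 0.82 tq [ 0.159  -0.162  -0.0594]
```

```bash
python3 -c "
from h import *
w=-.1444;ex=np.array([np.cos(w),np.sin(w)]);ey=np.array([-ex[1],ex[0]])
r=-.097*ex-.130*ey
for a in [.02,.05,.08,.11,.14,.17,.2,.25,.3,.35,.4]:
  c,s=np.cos(a),np.sin(a);d=np.array([[c,s],[-s,c]])@r-r
  print(a,'%.4f %.4f'%(-d@ex,d@ey))
p=ctrl.get_obs()['tool_pos'][:2];print('H',p-r)"
```

```text
0.02 0.0026 0.0020
0.05 0.0064 0.0050
0.08 0.0101 0.0082
0.11 0.0137 0.0114
0.14 0.0172 0.0148
0.17 0.0206 0.0183
0.2 0.0239 0.0219
0.25 0.0291 0.0280
0.3 0.0341 0.0345
0.35 0.0387 0.0411
0.4 0.0430 0.0480
H [0.6149 0.1748]
```

```bash
python3 -m jog '0.03 0.0026 0.002 0 0 0 0.02;0.03 0.0064 0.005 0 0 0 0.05;0.03 0.0101 0.0082 0 0 0 0.08;0.03 0.0101 0.0082 0 0 0 0.08'; python3 guard.py 99
```

```text
t: 9.05
tool_pos: [0.4912, 0.0699, 0.1555]
tool_rot: [-0.37, -3.119, 0.001]
contact_force: [0.5, -1.2, -5.5]
opening: 0.0356
grip_force: 26.1
b 0.381 x 0.4761 z 0.1555  tang 5.51 pull -0.13 fy -1.08 tq [-0.2658 -0.0207 -0.4659]
```

```bash
python3 -m jog '0.03 0.0026 0.002 0 0 0 0.02;0.03 0.0064 0.005 0 0 0 0.05;0.03 0.0101 0.0082 0 0 0 0.08;0.03 0.0137 0.0114 0 0 0 0.11;0.03 0.0172 0.0148 0 0 0 0.14;0.03 0.0206 0.0183 0 0 0 0.17;0.03 0.0239 0.0219 0 0 0 0.2;0.03 0.0291 0.028 0 0 0 0.25;0.03 0.0341 0.0345 0 0 0 0.3;0.03 0.0387 0.0411 0 0 0 0.35;0.03 0.043 0.048 0 0 0 0.4;0.03 0.043 0.048 0 0 0 0.4'
python3 -c "
from h import *
import cv2
o=ctrl.get_obs();print(o['wrist_torque'],o['q'])
cv2.imwrite('pics/sw1.png',np.hstack([ctrl.get_image(c)[100:292,130:386,::-1] for c in ('side','top')]))"
```

```text
t: 10.05
tool_pos: [0.4605, 0.1269, 0.1555]
tool_rot: [-0.981, -2.984, 0.001]
contact_force: [-0.1, -2.4, -4.1]
opening: 0.0353
grip_force: 26.1
[-0.2952  0.1965 -0.4708] [ 0.1131 -0.2437  2.0315 -0.0003  1.3546 -0.8225]
```

View pics/sw1.png

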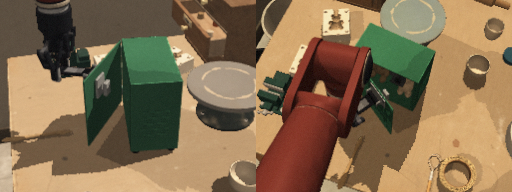

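The picture shows the door about 0.5 rad open, with the lip held and the casts untouched. I'll continue.

```bash
python3 -m jog '0.03 0.0026 0.002 0 0 0 0.02;0.03 0.0064 0.005 0 0 0 0.05;0.03 0.0101 0.0082 0 0 0 0.08;0.03 0.0137 0.0114 0 0 0 0.11;0.03 0.0172 0.0148 0 0 0 0.14;0.03 0.0206 0.0183 0 0 0 0.17;0.03 0.0239 0.0219 0 0 0 0.2;0.03 0.0291 0.028 0 0 0 0.25;0.03 0.0341 0.0345 0 0 0 0.3;0.03 0.0387 0.0411 0 0 0 0.35;0.03 0.043 0.048 0 0 0 0.4;0.03 0.043 0.048 0 0 0 0.4'
python3 -m jog '0.03 0.0026 0.002 0 0 0 0.02;0.03 0.0064 0.005 0 0 0 0.05;0.03 0.0101 0.0082 0 0 0 0.08;0.03 0.0137 0.0114 0 0 0 0.11;0.03 0.0172 0.0148 0 0 0 0.14;0.03 0.0206 0.0183 0 0 0 0.17;0.03 0.0239 0.0219 0 0 0 0.2;0.03 0.0239 0.0219 0 0 0 0.2'
python3 -c "
from h import *
o=ctrl.get_obs();print(o['wrist_torque'],o['q'])"
```

```text
t: 11.15
tool_pos: [0.4547, 0.1909, 0.1553]
tool_rot: [-1.553, -2.73, 0.001]
contact_force: [-1.7, -1.2, -3.8]
opening: 0.0351
grip_force: 26.1
t: 11.82
tool_pos: [0.4614, 0.2222, 0.1552]
tool_rot: [-1.817, -2.562, 0.001]
contact_force: [-1.6, -1.6, -3.7]
opening: 0.0352
grip_force: 26.1
[-0.1529  0.2969 -0.4461] [ 0.3033 -0.1526  1.9543  0.0004  1.3409 -0.034 ]
```

```bash
python3 -m jog '0.03 0.0026 0.002 0 0 0 0.02;0.03 0.0064 0.005 0 0 0 0.05;0.03 0.0101 0.0082 0 0 0 0.08;0.03 0.0137 0.0114 0 0 0 0.11;0.03 0.0172 0.0148 0 0 0 0.14;0.03 0.0206 0.0183 0 0 0 0.17;0.03 0.0239 0.0219 0 0 0 0.2;0.03 0.0291 0.028 0 0 0 0.25;0.03 0.0341 0.0345 0 0 0 0.3;0.03 0.0387 0.0411 0 0 0 0.35;0.03 0.043 0.048 0 0 0 0.4;0.03 0.0469 0.0552 0 0 0 0.45;0.03 0.0469 0.0552 0 0 0 0.45;0.03 0.0469 0.0552 0 0 0 0.45'
python3 -c "
from h import *
import cv2
o=ctrl.get_obs();print(o['wrist_torque'],o['q'])
p=o['tool_pos'][:2]-[.6149,.1748];q=np.array([.5005,.0601])-[.6149,.1748]
print('angle',np.arctan2(q[1],q[0])-np.arctan2(p[1],p[0]),np.hypot(*p),np.hypot(*q))
cv2.imwrite('pics/sw2.png',np.hstack([ctrl.get_image(c)[100:292,130:386,::-1] for c in ('side','top')]))"
```

```text
t: 12.98
tool_pos: [0.4983, 0.2844, 0.1552]
tool_rot: [-2.342, -2.094, 0.001]
contact_force: [-1.5, -2.1, -4.0]
opening: 0.0353
grip_force: 26.0
[-0.0534  0.1019 -0.3613] [ 0.3889 -0.0018  1.8123 -0.      1.3316  0.5006]
angle -4.7423742013951955 0.1600295052331308 0.16199830246024188
```

View pics/sw2.png

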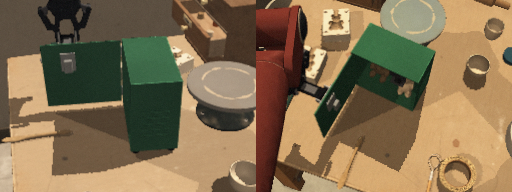

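The door is about 1.54 rad open with the paddle still held. Both casts show standing inside, so I'll release.

```bash
python3 -m jog '0.06 0 0 0 0 0 0;0.06 0 0 0 0 0 0;0.06 0 0 0 0 0 0;0.06 0 0 0 0 0 0;0.06 0 0 0 0 0 0;0.08 0 0 0 0 0 0;0.08 0 0 0 0 0 0;0.08 0 0 0 0 0 0;0.08 0 0 -0.02 0 0 0;0.08 0 0 -0.04 0 0 0;0.08 0 0 -0.07 0 0 0;0.08 0 0 -0.1 0 0 0;0.08 0 0 -0.13 0 0 0;0.08 0 0 -0.16 0 0 0;0.08 0 0 -0.16 0 0 0;0.08 0 0 -0.16 0 0 0'
python3 -c "
from h import *
import cv2
for c in ('side','top'):
  im=ctrl.get_image(c)
  for t in ('door_hinge','door_edge','paddle_pivot','paddle_grip'):
    d=ctrl.tip_of(c,t); print(c,t,[(np.round(e['xy'],1),round(e['p'],2)) for e in d[:1]],proj(c,model(.6149,.1748,-.1444,1.54)[t])[0])
cv2.imwrite('pics/end.png',np.hstack([cv2.resize(ctrl.get_image(c)[100:292,130:386,::-1],None,fx=1.55,fy=1.55) for c in ('side','top')]))"
```

```text
t: 14.42
tool_pos: [0.4991, 0.2852, 0.3182]
tool_rot: [2.343, 2.09, 0.008]
contact_force: [0.7, -0.1, 0.1]
opening: 0.0798
grip_force: 0.0
side door_hinge [] [249.8737 147.4175]
side door_edge [(array([170.7, 151.7]), 0.75)] [169.8057 153.4844]
side paddle_pivot [(array([198. , 146.2]), 0.82)] [196.3657 147.8049]
side paddle_grip [] [197.1351 148.1738]
top door_hinge [(array([226.3, 155.6]), 0.6)] [225.0725 157.6586]
top door_edge [(array([192. , 216.7]), 0.62)] [189.5465 217.5272]
top paddle_pivot [(array([194.4, 193.5]), 0.95)] [195.7478 194.0562]
top paddle_grip [(array([175.5, 190. ]), 0.84)] [175.6359 190.3186]
```

View pics/end.png

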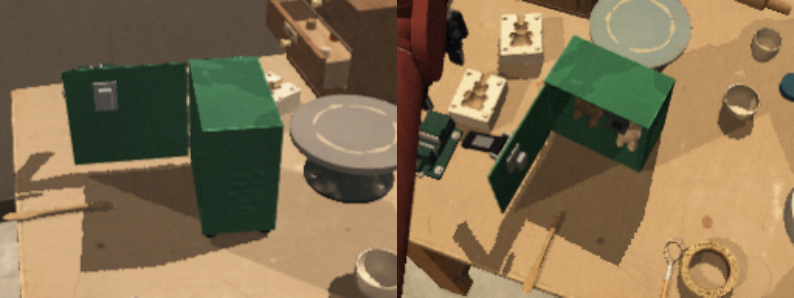

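The picture shows the door wide open and matching the 1.54 rad model. The lip is at (175.5,190), where the paddle rests when lowered, and both casts are standing, so I'll hand in.

```bash
python3 -c "
from station import ctrl
print(ctrl.finish_job())"
```

```text
the job is handed in; nothing more can be done
None
```

The job is handed in: I lifted the paddle to its soft stop (about 3.5 N rise at the lip), swung the door open to about 1.54 rad and let go. The last pictures show the paddle back down, both casts standing and the gripper clear.

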